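# Tip the pipe pieces off the parts box lid and hold it open at 60 degrees

## Task

Raise the lid of the blue parts box by its red handle so that the three pieces lying on it slide off over the hinge into the open bay of the box, without touching these pieces or disturbing the other things on the bench. Then keep the lid open at 60 degrees from level (within about 5 degrees), so that a workmate can take the brackets out from under it. The lid falls shut if let go: finish while still holding it steady there.

Things in the scene. Friction and masses are not known exactly. Their poses are not given: they have to be found in the camera images.
- parts_box: blue steel parts box fixed to the bench, 260 x 180 mm, walls 4 mm. Origin: on the bench below the middle of the lid's hinge. Its x runs from the lidded compartment (135 mm long, at negative x, 73 mm high) to the open bay (125 mm, at positive x, walls 103 mm high); its y runs along the hinge. At the start its x points to the robot's left (world +y), within 0.25 rad. Two brackets lie under the lid
- box_lid (a joint): lid angle, rad: 0 shut and level, grows as the handle rises (60 degrees = 1.047), stop at 1.45; no spring, 0.45 kg, falls shut if let go, about 3 N upward at the handle lifts it. Dark plate 134 mm long, 180 mm wide, top face 8 mm above the hinge axis, 15 mm side rims, 7 mm lip at the handle end: pieces slide off over the hinge once it is steep (about 30 to 50; the tube may roll sooner)
- lid_handle (a point): middle of the lid's handle: red bar, 11 mm thick, round, 103 mm clear, parallel to the hinge, on two thin arms beyond the lid's free end. 174 mm from the hinge axis along the lid, 6 mm above it square to the lid: at x = -174, z = 76 mm of the box when shut. Gap of 32 mm between bar and lid edge, nothing below the bar; gripped from above, it can turn between the fingers as the lid rises
- lid_hinge (a point): middle of the lid's hinge axis, fixed to the box, 70 mm above the bench, at x = 0, y = 0 of the box; the axis runs along the box's y
- bay_floor (a point): centre of the inner floor of the open bay, 8 mm above the bench, at x = 62.5 mm, y = 0 in the box's frame
- pipe_elbow: white plastic pipe elbow, 68 x 68 x 41 mm, about 50 g, lying on the lid. Its origin is the centre of its underside as it lies at the start.
- tube_piece: short grey alloy tube, 25 mm thick, 75 mm long, about 60 g, lying on the lid, roughly square to the hinge. Its origin is the centre of its underside as it lies at the start.
- round_adapter: pale round metal adapter with a ball on top, 43 mm across, 36 mm high, about 85 g, standing on the lid. Its origin is the centre of its underside as it lies at the start.
- red_marker: red and black marker pen, 137 mm long, 19 mm thick, lying on the bench; leave alone
- orange_tape_measure: orange tape measure, 36 x 74 x 62 mm, standing on the bench; leave alone
- blue_cutter: blue film cutter, 136 mm long, 25 mm wide; leave alone
- pail_lid: pale blue round plastic lid, 85 mm across, 16 mm high; leave alone
Things that resemble listed ones, but are neither listed nor needed, are in the scene too. Leave any yellow look-alike of the pipe_elbow alone.

How it is judged (in metres and radians):
At the end, for the whole second after the job is handed in: The gripper's fingers still hold the lid (contact force over 0.4 N) and the lid stands still at 60 degrees, give or take 6 (0.942 to 1.152 rad); the elbow, the tube and the round adapter lie at rest in the open bay, inside its walls (value of joint box_lid between 0.942 and 1.152 rad and velocity of joint box_lid between -0.1 and 0.1 rad/s and contact force between the fingers and box_lid above 0.4 N and x of pipe_elbow in the frame of parts_box between 0.005 and 0.125 m and y of pipe_elbow in the frame of parts_box between -0.09 and 0.09 m and z of pipe_elbow in the frame of parts_box between 0 and 0.09 m and linear speed of each of pipe_elbow, tube_piece, round_adapter below 0.05 m/s and x of tube_piece in the frame of parts_box between 0.005 and 0.125 m and y of tube_piece in the frame of parts_box between -0.09 and 0.09 m and z of tube_piece in the frame of parts_box between 0 and 0.09 m and x of round_adapter in the frame of parts_box between 0.005 and 0.125 m and y of round_adapter in the frame of parts_box between -0.09 and 0.09 m and z of round_adapter in the frame of parts_box between 0 and 0.09 m); the arm keeps its last pose, push and grip.
It fails at once if a piece is touched by the robot instead of sliding off the lid (contact force between any of the fingers, the arm and pipe_elbow above 1 N or contact force between any of the fingers, the arm and tube_piece above 1 N or contact force between any of the fingers, the arm and round_adapter above 1 N).
It fails at once if one of the other loose things on the bench is moved by more than 3 cm (distance of any of red_marker, orange_tape_measure, blue_cutter, pail_lid from where it was at the start of the episode above 0.03 m).
It also fails if it takes over 40 s, if anything falls off the work surface, if the arm or the gripper's body presses on something with over 40 N, if the wrist force passes 120 N, or if a joint passes its speed limit or range.

## Robot

A 6-joint arm with a two-finger parallel gripper is mounted at the origin on a cart in front of the work surface, level with it; the furniture and walls round the work are solid. World frame = base frame: x ahead of the robot, y to its left, z up, the work surface at z = 0. Lengths are in mm, angles in rad, forces in N, time in s.
With the tool pointing down it reaches from about 275 to 750 mm from the base axis. Payload 10.2 kg.
Tool frame: the origin (TCP) lies at the very end of the fingers, on their centre line; the grasp point (between the pads) lies 19 mm behind it (ctrl.tcp_to_grasp is the distance from the TCP to the grasp point, in mm); z points along the fingers, x is the direction in which the jaws open and shut, and the axes are right-handed (so a half turn about z gives the same grasp; the last joint's range is limited). The gripper opens to 85 mm and grips with 20 to 120 N. Pads are 22 mm wide; open, the fingers measure 114 mm over their backs; the gripper's body (76 mm by 85 mm) begins 54 mm behind the grasp point. The pads swing forward as they close: fully open they stand 13 mm farther back than shut.
Start: joints at [-1.519, 0.313, 1.498, -0, 1.331, -0.223], TCP at [142.448, -505.312, 231.294] pointing down, gripper open.
Joint ranges: [-2.94, 2.94], [-0.97, 2.17], [0.19, 2.56], [-1.23, 4.37], [0.02, 3.11], [-2.88, 2.88]. Speed limits (rad/s): [2.39, 2.39, 3.01, 3.14, 3.14, 3.14].

## Interface

Orientations are given as a unit quaternion [w, x, y, z].
In Python, from rig import monitor, vision, order, ctrl gives the robot as it stands. The module is installed in compiled form; this text tells all that it offers.
- The arm moves only by the shell command python3 -m pendant 'ROWS' [FORCE]. ROWS is JSON, a list that holds one entry, the list of rows, each a list of 5 numbers: the closure, from -1 (fully open) to 1 (shut), then the shift along the world's x, y, z in m, then the turn about the world's z in degrees. In form: [[[fingers, dx, dy, dz, spin], ...]]. A call has 1 to 20 rows; each row is the pose to reach, as a shift and turn from the pose commanded when the call began; what a row does not reach only later rows make up. A row lasts 1/10 s, in which the tool goes at most 50 mm and 8.59 degrees, less where a joint would pass 70% of its speed; a pose out of reach is approached as far as the arm can. A call with a gripper value outside its range is refused whole. The fingers move at their own pace and stop on an object; FORCE is the grip in N (left out, the last holds). Time passes only in rows, so rows that repeat a pose let the fingers close. It gives the time, the measured TCP pose, the force and the opening at its end, in the units of the state.
- monitor.sense(): the state, without advancing time (a new reading comes with each control period).
- vision.capture(name): name is "scene" or "top" or "wrist"; returns (picture, depth): 400x640x3 uint8, red, green, blue; 400x640 float32, mm along the optical axis (not along the pixel's ray), 0 where there is no reading.
- vision.camera_info(name): a dict with "fov_y" (degrees; the focal length in pixels is half the picture's height over the tangent of half this angle, whatever the lens; pixels are square), "cx", "cy" (the principal point, pixels), "R" (3x3) and "t" (3): a world point X has camera coordinates R X + t; the wrist camera has in their place "hand_eye" (4x4, takes a point from camera to tool coordinates, whose origin is the TCP and whose axes are the tool frame's). Camera axes: x right, y down, z forward; pixel columns grow to the right and rows downward; lengths in mm; the calibration is good to about 2 mm. A picture is of the moment at which its call begins: read the wrist's pose just before it. camera_info takes no time and is no camera call.
- order.finish_job(): hands the job in, once; it reports no verdict.
The state is a dict: "time_s": time; "joints": joint angles; "dq": joint speeds; "tau": joint torques, N m; "eef_pos": TCP position; "ee_rot": TCP orientation; "force": force on the tool from outside, world axes, zero at the start; "wrist_torque": the same for the moment, N m; "grip_width": opening from 0.0 (shut) to 1.0 (fully open).
Only numpy, scipy, OpenCV 4.12 (cv2) and the standard library are available. Lean on these libraries where they do the work, as an engineer would, in place of code of your own. Each camera call takes 0.05 s, during which the arm holds its last target.

## Working session

There is one attempt and no reset: what is moved stays moved. The work goes in short steps, Python scripts to look and compute and a shell command to move; the robot and the scene stay as the last step left them, time stands still between calls to the robot, and variables do not carry over. Pictures are saved under pics/ and viewed, and the job is handed in when it is done.

```bash
mkdir -p pics
python3 - <<'E'
from rig import monitor, vision, order, ctrl
import cv2,numpy as np
s=monitor.sense(); print(s, ctrl.tcp_to_grasp)
for n in ["scene","top"]:
    p,d=vision.capture(n); cv2.imwrite(f"pics/{n}1.png",p[:,:,::-1]); np.savez(f"pics/{n}1.npz",p=p,d=d); print(n,vision.camera_info(n))
E
```

```text
{'time_s': 0.0, 'joints': array([-1.51941756e+00,  3.13508130e-01,  1.49839691e+00, -1.71898882e-05,
        1.33100356e+00, -2.23375691e-01]), 'dq': array([ 9.03020781e-05,  7.77884986e-04,  1.43076571e-03, -3.75587418e-04,
        3.40987340e-04,  7.16663691e-04]), 'tau': array([ 3.31377505e-04, -4.12266719e+01, -2.59740257e+01, -1.36711869e-04,
        4.14709808e-03, -3.56553869e-06]), 'eef_pos': array([ 142.42169691, -505.06147188,  230.72045251]), 'ee_rot': array([-4.98124647e-04,  7.97281005e-01, -6.03607957e-01, -4.29962424e-04]), 'force': array([ 0.9339349 , -0.34825802, -0.01529618]), 'wrist_torque': array([-0.03262391, -0.01866231, -0.00555092]), 'grip_width': 0.9978738580545841} 18.700000000000003
scene {'fov_y': 56.97904646477373, 'cx': 321.57638121162375, 'cy': 197.04979560741398, 'R': array([[-0.87306062, -0.48713016,  0.02166455],
       [-0.24873382,  0.40669931, -0.87904901],
       [ 0.41940033, -0.77285178, -0.47623889]]), 't': array([ 431.73403742,  171.47693466, 1036.9630439 ])}
top {'fov_y': 51.40208921370269, 'cx': 322.9318865119565, 'cy': 202.42251571118734, 'R': array([[-0.0042661 , -0.99998455, -0.00356417],
       [-0.99087907,  0.00470726, -0.13467185],
       [ 0.13468655,  0.00295714, -0.99088384]]), 't': array([  53.51010259,  488.8325713 , 1291.16921763])}
```

View pics/scene1.png

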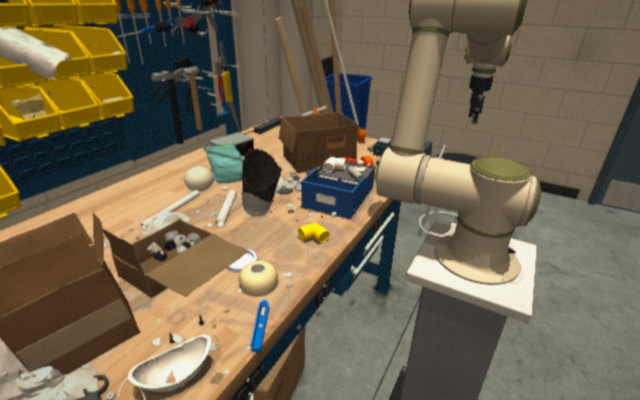

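View pics/top1.png

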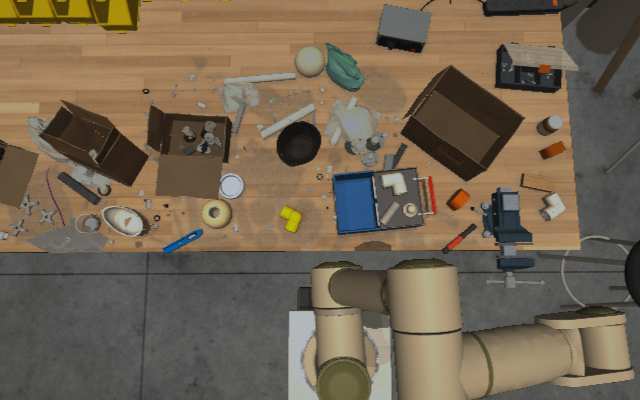

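The top view shows the box around (380,200): the bay is on the left and the lid, with its 3 pieces, on the right. The red handle is near (431,195), the tape measure at (458,200) and the marker at (460,237). I'll zoom in and measure.

```bash
cat > h.py <<'E'
import numpy as np, cv2
from rig import monitor, vision
def f(ci): return 200/np.tan(np.radians(ci["fov_y"]/2))
def depthpt(ci,u,v,d):
    F=f(ci); c=np.array([(u-ci["cx"])/F*d,(v-ci["cy"])/F*d,d]); return np.array(ci["R"]).T@(c-ci["t"])
def ray(ci,u,v,z):
    F=f(ci);R=np.array(ci["R"]); o=-R.T@ci["t"]; r=R.T@np.array([(u-ci["cx"])/F,(v-ci["cy"])/F,1]); return o+r*(z-o[2])/r[2]
def proj(ci,X):
    c=np.array(ci["R"])@X+ci["t"]; return f(ci)*c[:2]/c[2]+[ci["cx"],ci["cy"]]
E
python3 - <<'E'
from h import *
a=np.load("pics/top1.npz");p=a["p"];d=a["d"];ci=vision.camera_info("top")
c=p[140:270,320:490]; cv2.imwrite("pics/topz.png",cv2.resize(c[:,:,::-1],None,fx=4.6,fy=4.6,interpolation=cv2.INTER_CUBIC))
hsv=cv2.cvtColor(p,cv2.COLOR_RGB2HSV)
m=((hsv[...,0]<6)|(hsv[...,0]>172))&(hsv[...,1]>150)&(hsv[...,2]>80)
m[:, :415]=0;m[:,445:]=0;m[:165]=0;m[225:]=0
ys,xs=np.nonzero(m);print(len(xs),xs.min(),xs.max(),ys.min(),ys.max())
P=np.array([ray(ci,u,v,76) for u,v in zip(xs,ys)])
(cx,cy),(w,h),an=cv2.minAreaRect(P[:,:2].astype(np.float32)); print(cx,cy,w,h,an,P.mean(0))
dd=d[ys,xs];print(np.median([depthpt(ci,u,v,k)[2] for u,v,k in zip(xs,ys,dd) if k>0]))
vx=cv2.fitLine(P[:,:2].astype(np.float32),cv2.DIST_L2,0,.01,.01).ravel();print(vx,np.degrees(np.arctan2(vx[1],vx[0])))
# blue
m=(abs(hsv[...,0].astype(int)-109)<10)&(hsv[...,1]>130);m[:, :325]=0;m[:,440:]=0;m[:160]=0;m[245:]=0
H=np.array([[depthpt(ci,u,v,d[v,u])[2] if m[v,u] and d[v,u]>0 else np.nan for u in range(325,440)] for v in range(160,245)])
mm=np.abs(H-103)<6
v,u=np.nonzero(mm); Q=np.array([ray(ci,b+325,a_+160,103) for a_,b in zip(v,u)])
print(len(Q),cv2.minAreaRect(Q[:,:2].astype(np.float32)),cv2.boxPoints(cv2.minAreaRect(Q[:,:2].astype(np.float32))))
E
```

```text
113 429 435 176 213
506.6466979980469 -285.2579345703125 116.47937774658203 9.591286659240723 5.459272384643555 [ 506.05285845 -285.28993715   76.        ]
80.35136568251126
[ 9.9541366e-01  9.5664307e-02  5.0605286e+02 -2.8528995e+02] 5.4895554
226 ((482.32305908203125, -48.36256408691406), (180.20152282714844, 125.37049102783203), 5.591090202331543) [[ 386.54364     5.246111]
 [ 398.75824  -119.52794 ]
 [ 578.1025   -101.97124 ]
 [ 565.8879     22.80281 ]]
```

View pics/topz.png

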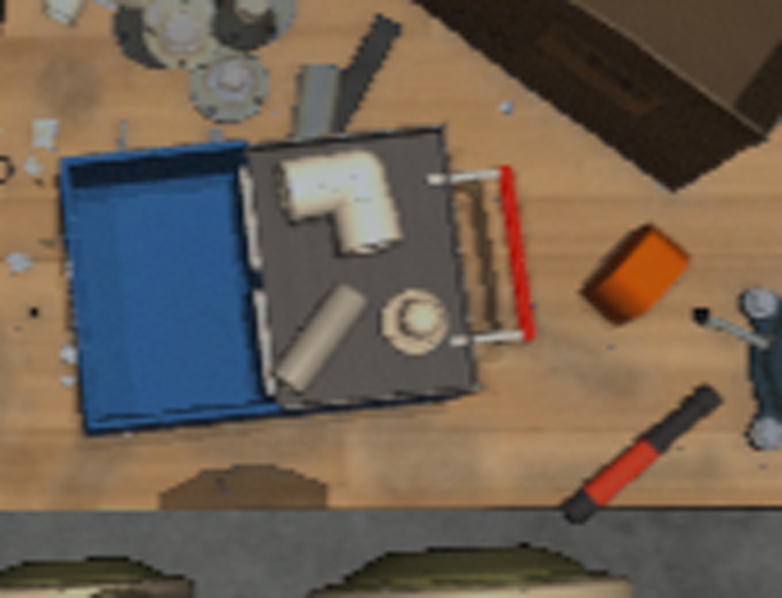

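Run:
```python
from h import *
a=np.load("pics/top1.npz");p=a["p"];d=a["d"];ci=vision.camera_info("top")
F=f(ci);v,u=np.mgrid[:400,:640];C=np.stack([(u-ci["cx"])/F*d,(v-ci["cy"])/F*d,d],-1)-ci["t"]
W=C@np.array(ci["R"]);W[d==0]=np.nan; np.save("pics/W.npy",W)
A=np.array([142,-505.]);B=np.array([506,-285.]);t=(B-A)/np.linalg.norm(B-A)
r=W[...,:2]-A;s=r@t;n=r[...,0]*-t[1]+r[...,1]*t[0]
for s0 in range(0,500,50):
    m=(s>=s0)&(s<s0+50)&(abs(n)<90); z=W[...,2][m]; z=z[np.isfinite(z)]
    if len(z):print(s0,len(z),np.percentile(z,98).round(),z.max().round())
# heights in box frame
ex=np.array([-.098,.995]);ey=np.array([-.995,-.098]);h=B+174*ex;q=W[...,:2]-h;bx=q@ex;by=q@ey
for x0 in range(-260,130,15):
    print(x0,[ (lambda z:int(np.nanmax(z)) if z.size and np.isfinite(z).any() else -1)(W[...,2][(bx>=x0)&(bx<x0+15)&(by>=y0)&(by<y0+20)]) for y0 in range(-120,120,20)])
hsv=cv2.cvtColor(p,cv2.COLOR_RGB2HSV)
m=(abs(hsv[...,0].astype(int)-10)<6)&(hsv[...,1]>180)&(u>440)&(u<475)&(v>180)&(v<215)
print("tape bx by",np.nanmin(bx[m]),np.nanmax(bx[m]),np.nanmin(by[m]),np.nanmax(by[m]),np.nanmax(W[...,2][m]))
```

```text
0 1550 554.0 560.0
50 1619 557.0 561.0
100 478 549.0 552.0
150 279 114.0 118.0
200 681 109.0 117.0
250 878 20.0 24.0
300 844 6.0 57.0
350 867 84.0 95.0
400 739 113.0 118.0
450 749 119.0 122.0
-260 [176, 180, 5, 4, 4, 4, 64, 66, 56, 2, 5, 5]
-245 [179, 145, 6, 7, 3, 3, 63, 68, 32, 4, 2, 7]
-230 [174, 6, 4, 3, 6, 4, 5, 4, 4, 4, 3, 5]
-215 [6, 2, 4, 7, 4, 3, 5, 4, 6, 5, 5, 5]
-200 [6, 6, 3, 3, 0, 4, 5, 1, 4, 5, 5, 7]
-185 [3, 6, 5, 86, 85, 85, 83, 84, 85, 7, 7, 6]
-170 [3, 4, 2, 84, 82, 85, 83, 82, 86, 5, 5, 7]
-155 [6, -1, -1, 82, -1, 3, -1, -1, 81, -1, 5, 3]
-140 [2, 99, 92, 88, 87, 89, 87, 88, 89, 87, 94, 4]
-125 [5, 97, 82, 82, 83, 82, 84, 90, 89, 83, 95, 5]
-110 [7, 92, 81, 82, 84, 82, 84, 118, 117, 92, 94, 6]
-95 [27, 96, 108, 113, 119, 117, 83, 115, 116, 85, 94, 6]
-80 [31, 99, 122, 121, 122, 120, 81, 93, 84, 83, 92, 6]
-65 [36, 94, 119, 120, 118, 121, 104, 104, 93, 81, 92, 2]
-50 [31, 95, 120, 122, 114, 84, 106, 107, 108, 83, 96, 3]
-35 [5, 96, 119, 120, 116, 83, 82, 106, 105, 105, 95, 4]
-20 [5, 96, 113, 82, 82, 82, 85, 84, 107, 106, 95, 8]
-5 [16, 106, 82, 82, 82, 85, 83, 80, 93, 104, 103, 5]
10 [15, 107, 13, 12, 12, 13, 13, 13, 13, 14, 108, 7]
25 [3, 107, 10, 15, 13, 14, 13, 14, 14, 12, 104, 4]
40 [1, 106, 13, 14, 14, 14, 12, 14, 14, 11, 108, 3]
55 [2, 107, 15, 11, 14, 13, 15, 13, 12, 11, 110, 6]
70 [10, 106, 14, 13, 12, 11, 11, 13, 13, 12, 108, 6]
85 [5, 106, 12, 19, 15, 14, 16, 15, 14, 16, 103, 4]
100 [3, 106, 14, 14, 13, 12, 14, 14, 12, 12, 106, 4]
115 [7, 105, 106, 108, 106, 106, 107, 106, 106, 106, 110, 4]
tape bx by -315.1145757485656 -230.9933272279124 -13.372553090955167 48.07244987351856 68.68724903446835
```

```bash
python3 -m pendant '[[[0.34,0.03,0.018,0,-1],[0.34,0.065,0.039,0,-2],[0.34,0.1,0.061,0,-3],[0.34,0.135,0.082,0,-4],[0.34,0.17,0.103,0,-5],[0.34,0.205,0.124,0,-6],[0.34,0.24,0.145,0,-7],[0.34,0.275,0.166,0,-8],[0.34,0.31,0.188,0,-9],[0.34,0.34,0.206,0,-10],[0.34,0.3635,0.22,0,-10.1],[0.34,0.3635,0.22,-0.04,-10.1],[0.34,0.3635,0.22,-0.08,-10.1],[0.34,0.3635,0.22,-0.08,-10.1],[0.34,0.3635,0.22,-0.08,-10.1],[0.34,0.3635,0.22,-0.08,-10.1],[0.34,0.3635,0.22,-0.08,-10.1]]]' 40
python3 - <<'E'
from h import *
s=monitor.sense();print(s)
p,d=vision.capture("wrist");cv2.imwrite("pics/wrist1.png",p[:,:,::-1]);np.savez("pics/wrist1.npz",p=p,d=d)
ci=vision.camera_info("wrist");print(ci)
from scipy.spatial.transform import Rotation as Ro
q=s["ee_rot"];R=Ro.from_quat([q[1],q[2],q[3],q[0]]).as_matrix();H=np.array(ci["hand_eye"])
hsv=cv2.cvtColor(p,cv2.COLOR_RGB2HSV)
m=((hsv[...,0]<6)|(hsv[...,0]>172))&(hsv[...,1]>150)&(hsv[...,2]>60)
n,l,st,_=cv2.connectedComponentsWithStats(m.astype(np.uint8));F=f(ci)
for i in range(1,n):
    if st[i,4]<150: continue
    ys,xs=np.nonzero(l==i)
    o=R@H[:3,3]+s["eef_pos"]; r=(R@H[:3,:3]@np.stack([(xs-ci["cx"])/F,(ys-ci["cy"])/F,np.ones(len(xs))])).T
    P=o+r*((76-o[2])/r[:,2])[:,None]
    print(st[i],P.mean(0),cv2.minAreaRect(P[:,:2].astype(np.float32)))
p,d=vision.capture("scene");cv2.imwrite("pics/scene2.png",cv2.resize(p[100:300,240:440,::-1],None,fx=3,fy=3))
E
```

```text
time_s: 1.8
eef_pos: [506.5, -286.0, 153.3]
ee_rot: [-0.0, 0.741, -0.672, 0.002]
force: [-0.3, -0.4, 0.5]
grip_width: 0.328
{'time_s': 1.8, 'joints': array([-7.15302068e-01,  5.02032349e-01,  1.43124855e+00,  5.75068165e-06,
        1.20496947e+00,  7.57229112e-01]), 'dq': array([-4.45166361e-05,  3.51435127e-03,  1.22184096e-02,  1.56973775e-04,
       -6.03496688e-03,  6.45850338e-04]), 'tau': array([-2.18834903e-03, -4.81917429e+01, -2.46366227e+01,  4.76728874e-04,
        6.39249993e-03, -1.75690980e-05]), 'eef_pos': array([ 506.4875444 , -285.96844145,  153.32535992]), 'ee_rot': array([-3.77166329e-05,  7.40979748e-01, -6.71525293e-01,  1.67071740e-03]), 'force': array([-0.30636047, -0.37856538,  0.50396368]), 'wrist_torque': array([ 0.02202699, -0.02323281,  0.02972091]), 'grip_width': 0.32838131427178485}
{'fov_y': 60.02144985082018, 'cx': 320.18037611785684, 'cy': 202.4179264183973, 'hand_eye': array([[ 9.99999446e-01, -8.49599287e-04,  6.21200289e-04,
         1.23303958e+00],
       [ 6.43431727e-04,  9.60586278e-01,  2.77981272e-01,
        -7.03446122e+01],
       [-8.32889165e-04, -2.77980719e-01,  9.60586293e-01,
        -1.43095292e+02],
       [ 0.00000000e+00,  0.00000000e+00,  0.00000000e+00,
         1.00000000e+00]])}
[ 314  122   18  174 2642] [ 508.97107072 -288.74375096   76.        ] ((504.9315490722656, -289.01055908203125), (121.12847137451172, 10.650614738464355), 5.459392070770264)
```

```bash
ls pics
```

```text
W.npy
scene1.npz
scene1.png
scene2.png
top1.npz
top1.png
topz.png
wrist1.npz
wrist1.png
```

View pics/wrist1.png

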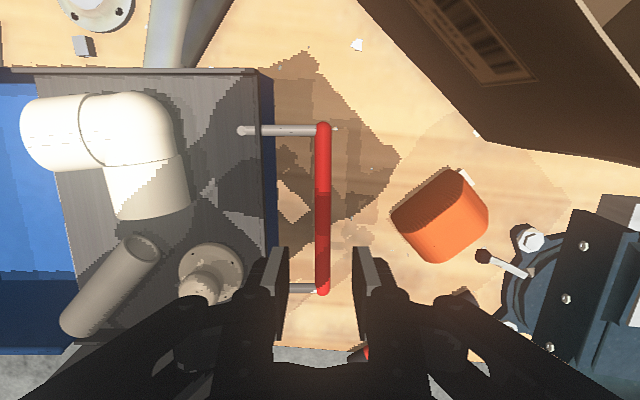

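View pics/scene2.png

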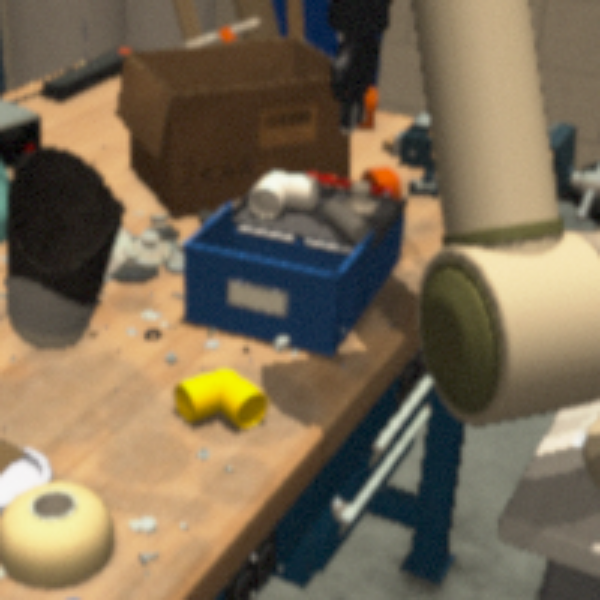

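The wrist view shows the red bar running down column 322, between the fingers at about 290 and 352, parallel to the pads. The adapter at (208,270) and the elbow are both clear. I'll descend about 7 mm off-centre, away from the adapter.

```bash
python3 -m pendant '[[[0.34,0.007,-0.001,0,0],[0.34,0.007,-0.001,-0.025,0],[0.34,0.007,-0.001,-0.05,0],[0.34,0.007,-0.001,-0.07,0],[0.34,0.007,-0.001,-0.085,0],[0.34,0.007,-0.001,-0.094,0],[0.34,0.007,-0.001,-0.094,0],[0.34,0.007,-0.001,-0.094,0],[0.34,0.007,-0.001,-0.094,0]]]' 40
python3 - <<'E'
from h import *
p,d=vision.capture("wrist");cv2.imwrite("pics/wrist2.png",p[:,:,::-1])
E
```

```text
time_s: 2.8
eef_pos: [513.4, -286.6, 58.3]
ee_rot: [-0.0, 0.741, -0.671, 0.001]
force: [-0.4, 0.4, -0.5]
grip_width: 0.331
```

View pics/wrist2.png

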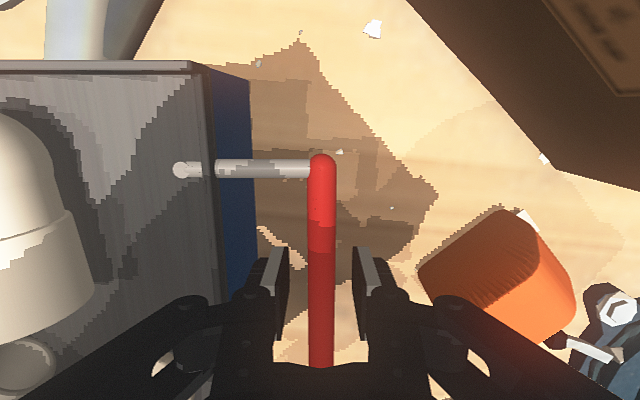

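The bar at column 321 is centred between the pads (285 to 355) and no force shows. Closing.

```bash
python3 -m pendant '[[[1,0,0,0,0],[1,0,0,0,0],[1,0,0,0,0],[1,0,0,0,0],[1,0,0,0,0],[1,0,0,0,0],[1,0,0,0,0],[1,0,0,0,0]]]' 40
python3 - <<'E'
from h import *
s=monitor.sense();print(s["eef_pos"],s["force"])
# arc shifts: handle point along box x / z relative to shut; world shift = ex*dx
ex=np.array([-.097,.9953])
for a in range(0,64,3):
    t=np.radians(a);dx=174-174*np.cos(t)+6*np.sin(t);dz=174*np.sin(t)+6*np.cos(t)-6
    print(a,(ex*dx/1000).round(4),round(dz/1000,4))
p,d=vision.capture("wrist");cv2.imwrite("pics/wrist3.png",p[:,:,::-1])
E
```

```text
time_s: 3.65
eef_pos: [513.2, -286.9, 57.9]
ee_rot: [0.0, 0.741, -0.671, 0.001]
force: [-0.9, -4.2, 5.6]
grip_width: 0.11
[ 513.22102561 -286.93088571   57.91804919] [-0.93369714 -4.23820608  5.60157494]
0 [-0.  0.] 0.0
3 [-0.0001  0.0005] 0.0091
6 [-0.0002  0.0016] 0.0182
9 [-0.0003  0.0031] 0.0271
12 [-0.0005  0.005 ] 0.036
15 [-0.0007  0.0074] 0.0448
18 [-0.001   0.0103] 0.0535
21 [-0.0013  0.0136] 0.062
24 [-0.0017  0.0174] 0.0703
27 [-0.0021  0.0216] 0.0783
30 [-0.0026  0.0262] 0.0862
33 [-0.003   0.0312] 0.0938
36 [-0.0036  0.0366] 0.1011
39 [-0.0041  0.0424] 0.1082
42 [-0.0047  0.0485] 0.1149
45 [-0.0054  0.0549] 0.1213
48 [-0.006   0.0617] 0.1273
51 [-0.0067  0.0688] 0.133
54 [-0.0074  0.0762] 0.1383
57 [-0.0082  0.0839] 0.1432
60 [-0.0089  0.0918] 0.1477
63 [-0.0097  0.0999] 0.1518
```

View pics/wrist3.png

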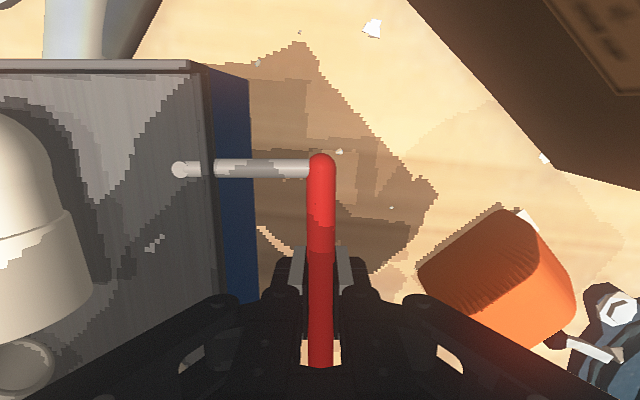

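Bar gripped (opening about 9 mm). I'll lift to about 21° along the arc first.

```bash
python3 -m pendant '[[[1,0,0.0002,0.0045,0],[1,-0.0001,0.0005,0.0091,0],[1,-0.0001,0.001,0.0136,0],[1,-0.0002,0.0016,0.0182,0],[1,-0.0002,0.0023,0.0226,0],[1,-0.0003,0.0031,0.0271,0],[1,-0.0004,0.004,0.0315,0],[1,-0.0005,0.005,0.036,0],[1,-0.0006,0.0062,0.0404,0],[1,-0.0007,0.0074,0.0448,0],[1,-0.0009,0.0088,0.0491,0],[1,-0.001,0.0103,0.0535,0],[1,-0.0012,0.0119,0.0577,0],[1,-0.0013,0.0136,0.062,0],[1,-0.0013,0.0136,0.062,0],[1,-0.0013,0.0136,0.062,0]]]' 40
python3 - <<'E'
from h import *
for n in ["wrist","scene","top"]:
    p,d=vision.capture(n)
    if n=="scene": p=cv2.resize(p[120:240,270:410],None,fx=5,fy=5)
    if n=="top": p=cv2.resize(p[140:270,320:490],None,fx=4.6,fy=4.6)
    cv2.imwrite(f"pics/{n}4.png",p[:,:,::-1])
E
```

```text
time_s: 5.3
eef_pos: [512.0, -274.1, 119.6]
ee_rot: [0.001, 0.741, -0.671, 0.002]
force: [1.0, -8.6, -0.6]
grip_width: 0.116
```

View pics/wrist4.png

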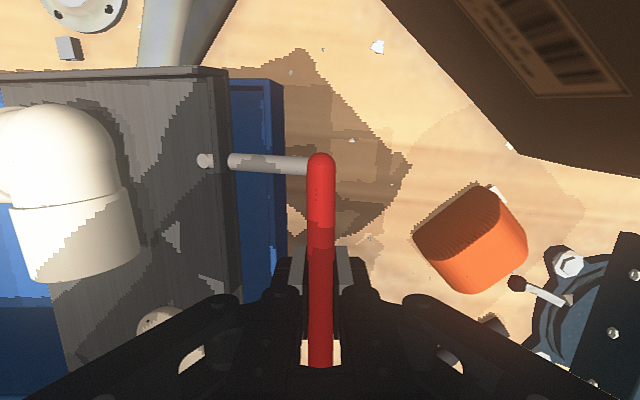

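View pics/scene4.png

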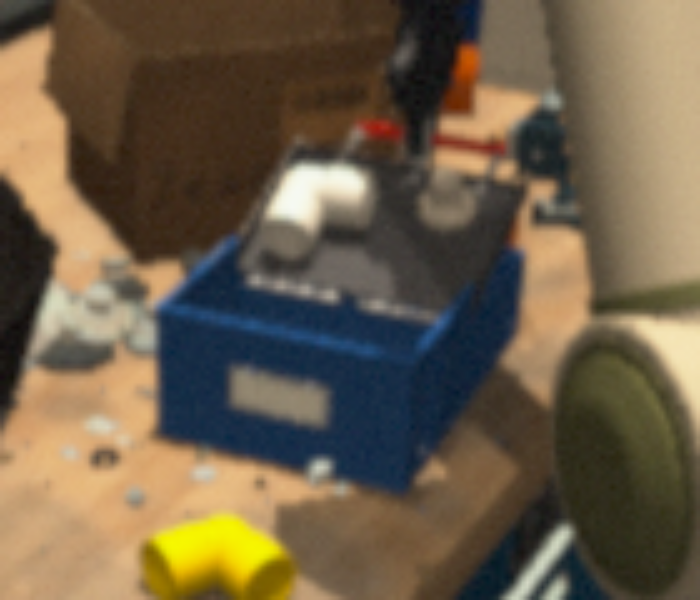

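View pics/top4.png

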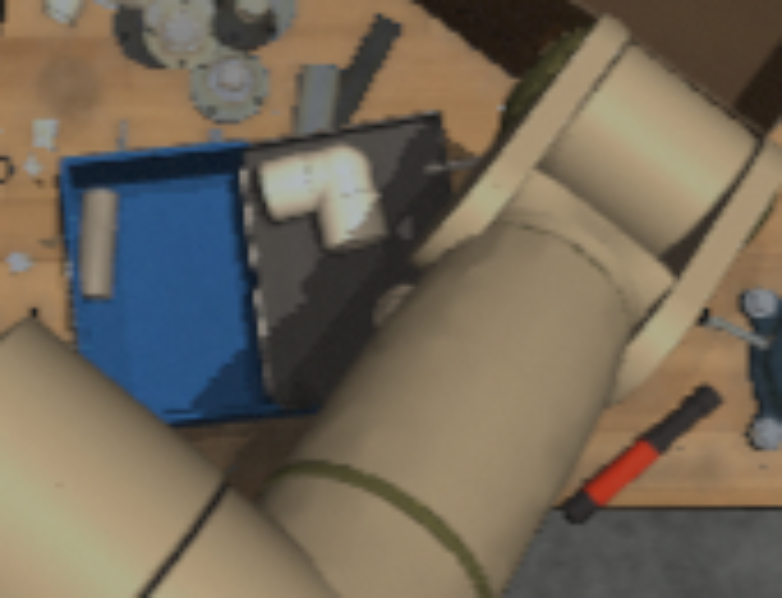

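The tube has rolled into the bay (it lies at (97,245) in the top view). The elbow and the adapter are still on the lid. Continuing slowly to 42°.

```bash
python3 -m pendant '[[[1,-0.0002,0.0019,0.0042,0],[1,-0.0004,0.0038,0.0083,0],[1,-0.0006,0.0059,0.0123,0],[1,-0.0008,0.008,0.0163,0],[1,-0.001,0.0103,0.0203,0],[1,-0.0013,0.0126,0.0242,0],[1,-0.0015,0.0151,0.028,0],[1,-0.0017,0.0176,0.0318,0],[1,-0.002,0.0203,0.0355,0],[1,-0.0023,0.023,0.0391,0],[1,-0.0025,0.0259,0.0427,0],[1,-0.0028,0.0288,0.0462,0],[1,-0.0031,0.0318,0.0496,0],[1,-0.0034,0.0349,0.0529,0],[1,-0.0034,0.0349,0.0529,0],[1,-0.0034,0.0349,0.0529,0]]]'
python3 - <<'E'
from h import *
for n in ["wrist","scene","top"]:
    p,d=vision.capture(n)
    if n=="scene": p=cv2.resize(p[120:240,270:410],None,fx=4,fy=4)
    if n=="top": p=cv2.resize(p[140:270,320:490],None,fx=3.6,fy=3.6)
    cv2.imwrite(f"pics/{n}5.png",p[:,:,::-1])
E
```

```text
time_s: 7.05
eef_pos: [508.8, -240.5, 174.1]
ee_rot: [0.001, 0.741, -0.672, 0.003]
force: [-2.0, -13.3, 9.6]
grip_width: 0.111
```

View pics/wrist5.png

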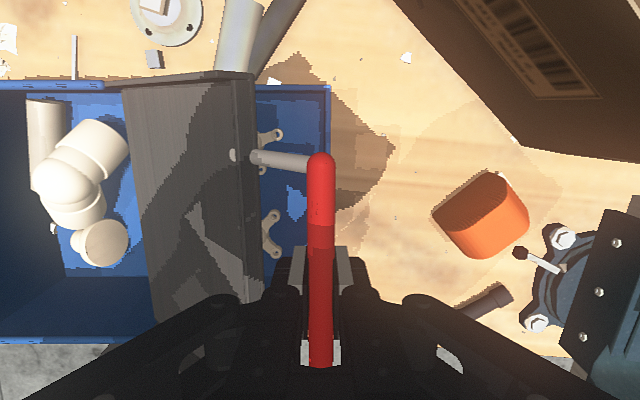

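View pics/scene5.png

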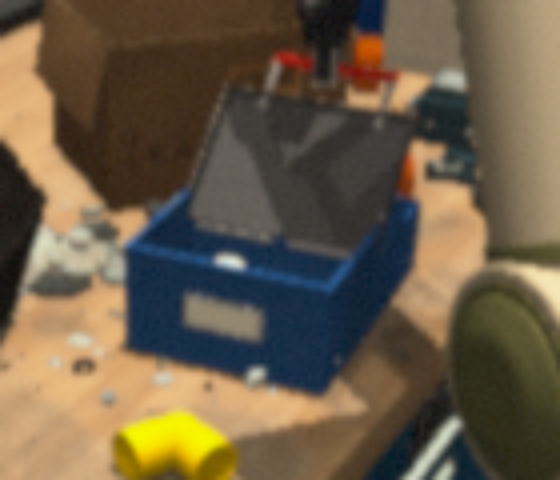

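View pics/top5.png

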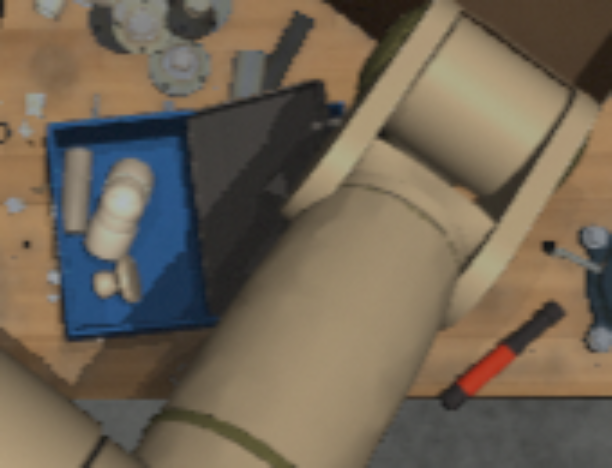

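All three pieces are in the bay: tube (75,190), elbow (120,210) and adapter (118,280) in the top view. Continuing to 60°, with a slightly smaller y shift to relieve the 13 N side load.

```bash
python3 -m pendant '[[[1,-0.0003,0.003,0.0032,0],[1,-0.0007,0.0061,0.0064,0],[1,-0.001,0.0094,0.0094,0],[1,-0.0013,0.0127,0.0124,0],[1,-0.0017,0.016,0.0153,0],[1,-0.002,0.0195,0.0181,0],[1,-0.0024,0.023,0.0208,0],[1,-0.0027,0.0266,0.0234,0],[1,-0.0031,0.0302,0.0259,0],[1,-0.0035,0.034,0.0283,0],[1,-0.0039,0.0377,0.0305,0],[1,-0.0042,0.0415,0.0328,0],[1,-0.0042,0.0415,0.0328,0],[1,-0.0042,0.0415,0.0328,0],[1,-0.0042,0.0415,0.0328,0]]]'
cat > m.py <<'E'
from h import *
import sys
k=sys.argv[1]
from scipy.spatial.transform import Rotation as Ro
s=monitor.sense();print(s["eef_pos"],s["force"])
p,d=vision.capture("wrist");cv2.imwrite(f"pics/wrist{k}.png",p[:,:,::-1])
ci=vision.camera_info("wrist");H=np.array(ci["hand_eye"]);F=f(ci)
q=s["ee_rot"];R=Ro.from_quat([q[1],q[2],q[3],q[0]]).as_matrix()
v,u=np.mgrid[:400,:640];C=np.stack([(u-ci["cx"])/F*d,(v-ci["cy"])/F*d,d],-1)
W=(C@H[:3,:3].T+H[:3,3])@R.T+s["eef_pos"]
ex=np.array([-.097,.9953]);ey=np.array([-.9953,-.097]);h=np.array([488.5,-111.5])
def ang(W,valid,name):
    q=W[...,:2]-h;bx=q@ex;by=q@ey;z=W[...,2]
    # top face of the lid: 8 mm above the axis; rough band then line fit
    pr=np.hypot(bx,z-70);th=np.degrees(np.arctan2(z-70,-bx))
    m=valid&(bx<-5)&(pr>30)&(pr<120)&(abs(by)<65)&(th>20)&(th<80)
    if m.sum()<50: print(name,"few",m.sum());return
    l=cv2.fitLine(np.stack([bx[m],z[m]],1).astype(np.float32),cv2.DIST_HUBER,0,.01,.01).ravel()
    print(name,m.sum(),"lid angle",np.degrees(np.arctan2(abs(l[1]),abs(l[0]))),l)
ang(W,d>0,"wrist")
for n in ["scene","top"]:
    p,d=vision.capture(n);ci=vision.camera_info(n);F=f(ci)
    C=np.stack([(u-ci["cx"])/F*d,(v-ci["cy"])/F*d,d],-1)-ci["t"];W=C@np.array(ci["R"])
    ang(W,d>0,n)
    p=cv2.resize(p[120:240,270:410],None,fx=4,fy=4) if n=="scene" else cv2.resize(p[140:270,320:490],None,fx=3.6,fy=3.6)
    cv2.imwrite(f"pics/{n}{k}.png",p[:,:,::-1])
E
python3 m.py 6
```

```text
time_s: 8.7
eef_pos: [504.8, -198.6, 207.3]
ee_rot: [0.001, 0.741, -0.672, 0.004]
force: [-0.4, -11.0, 12.8]
grip_width: 0.111
[ 504.76862226 -198.60751678  207.27319045] [ -0.442915   -10.99340606  12.79802261]
wrist 7403 lid angle 58.79861 [  0.51804775  -0.8553517  -37.467396   140.07373   ]
scene 910 lid angle 58.740353 [  0.5189172  -0.8548245 -33.7271    137.1436   ]
top 326 lid angle 58.434677 [  0.5234703  -0.8520439 -24.993711  128.238    ]
```

View pics/wrist6.png

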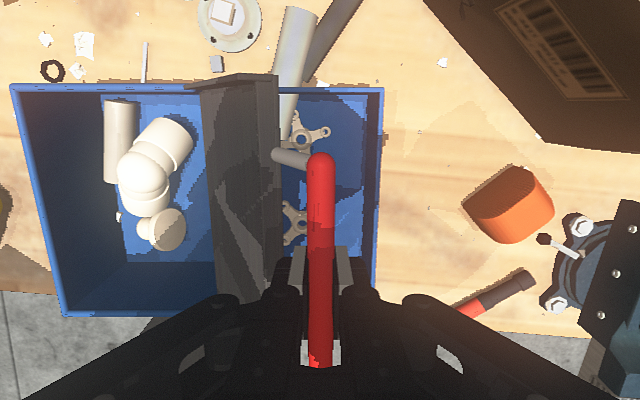

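View pics/top6.png

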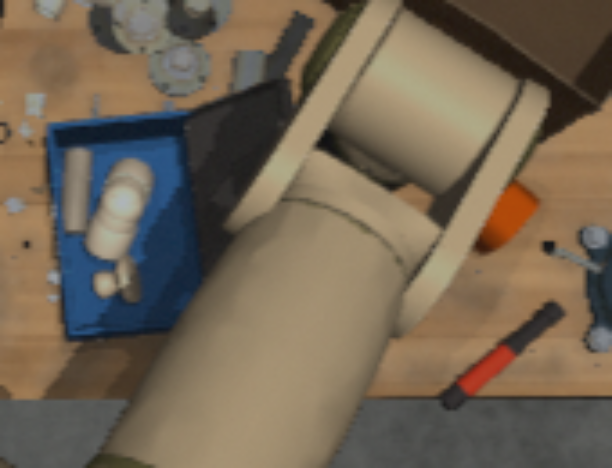

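Three depth fits give 58.4–58.8°. The 17 N load lies along the lid, so the commanded radius is slightly short. I'll make a small correction.

```bash
python3 -m pendant '[[[1,-0.0001,0.001,0.001,0],[1,-0.0002,0.0015,0.002,0],[1,-0.0002,0.002,0.003,0],[1,-0.0002,0.002,0.003,0],[1,-0.0002,0.002,0.003,0],[1,-0.0002,0.002,0.003,0],[1,-0.0002,0.002,0.003,0],[1,-0.0002,0.002,0.003,0],[1,-0.0002,0.002,0.003,0],[1,-0.0002,0.002,0.003,0]]]'
python3 m.py 7
```

```text
time_s: 9.85
eef_pos: [504.4, -195.1, 208.9]
ee_rot: [0.0, 0.741, -0.671, 0.002]
force: [1.9, -4.5, 7.7]
grip_width: 0.112
[ 504.36213289 -195.11109852  208.90424641] [ 1.91853077 -4.4949893   7.68471094]
wrist 6852 lid angle 60.106564 [  0.49838838  -0.86695385 -35.51207    140.16664   ]
scene 915 lid angle 59.804962 [  0.50294507  -0.8643184  -32.01331    137.72444   ]
top 303 lid angle 59.845192 [  0.50233805  -0.8646713  -23.784922   129.24895   ]
```

View pics/wrist7.png

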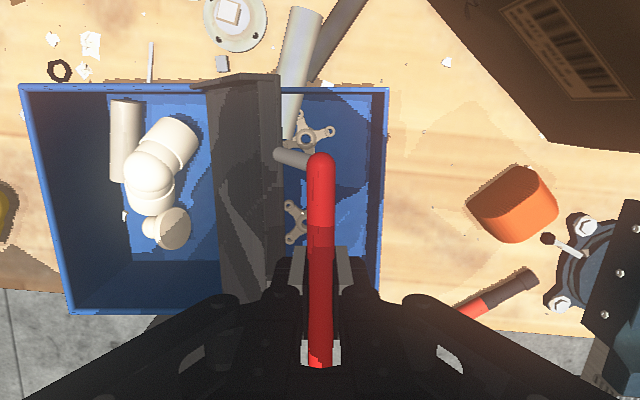

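Run:
```python
from h import *
s=monitor.sense();print(s["force"],abs(s["dq"]).max())
p,d=vision.capture("top");ci=vision.camera_info("top");F=f(ci)
v,u=np.mgrid[:400,:640];W=(np.stack([(u-ci["cx"])/F*d,(v-ci["cy"])/F*d,d],-1)-ci["t"])@np.array(ci["R"])
q=W[...,:2]-[488.5,-111.5];bx=q@[-.097,.9953];by=q@[-.9953,-.097]
for x0 in range(5,120,10): print(x0,[int(np.nanmax(np.r_[-1,W[...,2][(d>0)&(bx>=x0)&(bx<x0+10)&(by>=y)&(by<y+15)]])) for y in range(-84,84,15)])
```

```text
[ 1.22149838 -5.68859783  7.00501401] 0.002728293846466057
5 [79, 83, 82, 83, 80, 488, 533, 535, 534, 543, 554, 564]
15 [12, 11, 11, 11, 13, 9, 532, 536, 534, 542, 555, 566]
25 [11, 10, 15, 12, 13, 12, 12, 532, 534, 537, 554, 566]
35 [13, 40, 49, 54, 12, 11, 11, 13, 527, 529, 552, 565]
45 [10, 46, 61, 73, 75, 14, 13, 11, 10, 511, 544, 562]
55 [11, 45, 64, 76, 78, 71, 49, 36, 35, 40, 531, 554]
65 [10, 46, 63, 78, 80, 71, 60, 52, 50, 45, 12, 545]
75 [15, 14, 52, 76, 78, 68, 64, 46, 44, 23, 11, 106]
85 [36, 32, 32, 58, 62, 61, 51, 29, 36, 33, 12, 103]
95 [39, 37, 37, 36, 38, 48, 49, 12, 25, 12, 11, 108]
105 [30, 35, 38, 37, 36, 35, 11, 11, 14, 12, 11, 104]
115 [101, 104, 107, 103, 105, 105, 107, 105, 103, 107, 105, 105]
```

All the pieces lie below 80 mm inside the bay, and the arm is still. Handing in.

```bash
python3 -c "
from rig import order
print(order.finish_job())"
```

```text
the job is handed in; nothing more can be done
None
```

I lifted the lid by its red handle along its arc, and all three pieces went over the hinge into the open bay. The tube left by about 21°, the elbow and the adapter by about 42°. I handed the job in at about 10 s with the gripper still holding the bar at a 40 N grip setting; it reported no verdict.

- **Lid angle:** the last depth fits gave 60.1° (wrist camera), 59.8° (scene) and 59.8° (top).
- **Hold:** the arm was still at hand-in (joint speeds under 0.003 rad/s), with about 9 N on the wrist. I could not measure the finger contact force directly, but the opening stayed at about 9.5 mm on the bar.
- **Pieces:** all three are inside the bay walls, with their highest point about 80 mm above the bench. I read their positions from pictures and depth, not from exact poses.
- **Touching and other items:** no picture showed the gripper near the pieces. The tape measure and the marker look unmoved. I did not re-check the cutter and the pail lid after the start, but the arm did not work near them.
- **Disagreement:** the top and wrist cameras differed by about 4 mm on where the bar was. The grasp was centred despite this, but it led to a side load of up to 17 N during the lift, which I eased at the end.

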